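# Stand the fallen spray can back in its rack and bolt it in

## Robot

A 7-joint arm with a two-finger parallel gripper is mounted at the origin on the work surface. World frame = base frame: x ahead of the robot, y to its left, z up, the work surface at z = 0. Lengths are in m, angles in degrees, forces in N, time in s.
With the tool pointing down it reaches from about 0.4 to 0.875 m from the base axis. Payload 6.5 kg.
Tool frame: the origin (TCP) lies midway between the tips of the shut fingers; the grasp point (between the pads) lies manip.tcp_to_grasp behind it (manip.tcp_to_grasp is the distance from the TCP to the grasp point, in m); z points along the fingers, y is the line along which they close (so a half turn about z gives the same grasp; the last joint's range is limited). The gripper opens to 85 mm and grips with 20 to 120 N. Pads are 22 mm wide; open, the fingers measure 114 mm over their backs; the gripper's body (76 mm by 85 mm) begins 54 mm behind the grasp point. The pads swing forward as they close: fully open they stand 13 mm farther back than shut.
Start: joints at [69.603, 30.733, -0.252, 88.115, 0.149, 61.152, -4.079], TCP at [0.186, -0.623, 0.231] pointing down, gripper open.
Joint ranges: [-154.64, 154.64], [-21.42, 123.67], [-72.66, 72.17], [13.99, 137.28], [-74.86, 254.86], [10.95, 109.41], [-158.01, 158.01]. Speed limits (degrees/s): [136.94, 136.94, 180, 180, 180, 180, 180].

## Interface

Orientations are given as [roll, pitch, yaw] about the fixed x, y, z axes, in that order (R = Rz(yaw) Ry(pitch) Rx(roll)).
In Python, from bench import manip, cams, close_job gives the robot as it stands.
- The arm moves only by the tool play_rows, never from a script. Its argument "moves" is a list of rows, each an object of numbers: "x", "y", "z": the shift along the tool's x, y, z in cm; "twist": the turn about the tool's z in rad. A call has 1 to 10 rows; each row shifts and turns the commanded pose from where the row before left it, along the tool's axes as they then stand; what a row does not reach is not made up. A row lasts 1/8 s, in which the tool goes at most 62.5 mm and 10.7 degrees, less where a joint would pass 70% of its speed; a pose out of reach is approached as far as the arm can. A call with a gripper value outside its range is refused whole. "grip" is the opening, from 0 (shut) to 1 (fully open), set as the call begins (left out, the last holds). The fingers move at their own pace and stop on an object; "newtons" is the grip in N (left out, the last holds). Time passes only in rows, so rows that do not move let the fingers close. It gives the time, the measured TCP pose, the force, the opening and the grip force at its end, in the units of the state.
- manip.state(): the state, without advancing time (a new reading comes with each control period).
- cams.get_image(name): name is "side" or "top" or "wrist"; returns a dict with "image" (384x512x3 uint8, red, green, blue), "fx", "fy", "cx", "cy" (pixels), "world_from_camera" (4x4, takes a point from camera to world coordinates). Camera axes: x right, y up, looking along -z (the intrinsics and any distortion apply to the point x, -y, -z); pixel columns grow to the right and rows downward; lengths in m; the calibration is good to about 2 mm. A picture is of the moment at which its call begins. There is no depth.
- close_job(): hands the job in; it is judged then, once.
The state is a dict: "time": time; "joint_positions": joint angles; "joint_vel": joint speeds; "tau": joint torques, N m; "eef_pos": TCP position; "eef_rot": TCP orientation; "contact_force": force on the tool from outside, world axes, zero at the start; "torque": the same for the moment, N m; "gripper_width": finger opening in m; "grasp_force": force on a finger pad.
Only numpy, scipy, OpenCV 4.12 (cv2) and the standard library are available. Lean on these libraries where they do the work, as an engineer would, in place of code of your own. Each camera call takes 0.05 s, during which the arm holds its last target. There are 200 camera calls.

## Task

The spray can has fallen over on the bench. Stand it upright, cap up, on the floor of the rack's bay, setting it down rather than dropping it; then slide the rack's bolt fully home into its keeper so that the can cannot fall out again. Leave the oil bottle, mug, case and screwdriver where they are.

Things in the scene. Friction and masses are not known exactly. Their poses are not given: they have to be found in the camera images.
- can: Toppled spray can: plain aluminium cylinder 54 mm in diameter and 108 mm long, then a 12 mm conical shoulder and a black cap 26 mm in diameter and 16 mm long; 136 mm in all, about 0.2 kg. Starts lying, free to roll. Origin: centre of its flat foot. Its z axis runs from the foot to the cap (up when the can stands).
- can_cap (a point): Centre of the top of the can's cap, 136 mm from the can's origin along its z axis.
- rack: Plywood can rack fixed to the bench; origin on the bench under the bay centre, z up. Base 12 mm thick, x -70 to 55, y -255 to 80 mm. Bay 80 x 80 mm inside, 12 mm walls at +x, +y and -y, 62 mm above the bench; the -x side is open, crossed by the shut bolt. Bolt track along the front at the -y side: x -70 to -34, y -253 to -52 mm, 50 mm high. Keeper at the +y side.
- bay (a point): Centre of the bay's floor, on its upper face, 12 mm above the bench; axes as the rack's.
- bolt (a joint): Sliding steel bolt, in m: 0 fully drawn back, 0.115 fully home against its stop with its tip 17 mm inside the keeper. Slides along the rack's +y axis, stays where it is left, needs about 2 N. A 12 mm rod, its axis 45 mm above the bench.
- bolt_grip (a point): Point on the bolt's upright handle, a steel stub 16 mm in diameter; 85 mm above the bench, 15 mm below the stub's top. Moves with the bolt; 52 mm in front (-x) of the bay's centre and, with the bolt at 0, 215 mm to its -y side (100 mm when home). Axes as the rack's.
- keeper (a point): Centre of the keeper, a steel loop 24 mm long (along y) on a block at the +y side of the bay's open front, up to 58 mm above the bench, that receives the bolt's tip. Axes as the rack's.
- oil: Bystander: white oil bottle, 64 mm in diameter, 190 mm tall, standing loose. Origin: centre of its underside.
- mug: Bystander: white mug 80 mm in diameter, 90 mm tall, loose. Origin: centre of its underside.
- case: Bystander: closed black plastic case 100 x 140 x 50 mm, loose. Origin: centre of its underside.
- driver: Bystander: screwdriver 160 mm long lying loose. Its x axis runs along it towards the tip.
Not all that is in view belongs to the job. Leave any turquoise look-alike of the can alone.

How it is judged:
By the outcome, as a careful person would: the job done as asked, in the order asked, and still so for the second after the job is handed in, with the robot touching nothing.
It also fails if it takes over 58 s, if anything falls off the work surface, if the arm or the gripper's body presses on something with over 40 N, if the wrist force passes 120 N, or if a joint passes its speed limit or range.

## Working session

There is one attempt and no reset: what is moved stays moved. The work goes in short steps, Python scripts to look and compute and a tool call to move; the robot and the scene stay as the last step left them, time stands still between calls to the robot, and variables do not carry over. Pictures are saved under pics/ and viewed, at most 10 in all, crops included, and the job is handed in when it is done.

Besides the shell and the picture viewer there is one more tool, called as name(argument=value, ...), one argument or row to a line, values as JSON. play_rows: Moves the arm, as the interface text tells. Its arguments: {"type":"object","properties":{"moves":{"type":"array"},"grip":{"type":"number"},"newtons":{"type":"number"}},"required":["moves"]}

```bash
mkdir -p pics
cat > h.py <<'E'
import numpy as np, cv2
from bench import manip, cams, close_job
def ray(d,u,v):
    dist=d.get("distortion",d.get("dist"))
    x=(u-d["cx"])/d["fx"]; y=(v-d["cy"])/d["fy"]
    if dist is not None:
        K=np.array([[d["fx"],0,d["cx"]],[0,d["fy"],d["cy"]],[0,0,1.]])
        x,y=cv2.undistortPoints(np.array([[[u,v]]],float),K,np.array(dist,float))[0,0]
    T=np.array(d["world_from_camera"]); r=T[:3,:3]@np.array([x,-y,-1.]); return T[:3,3],r
def onz(d,u,v,z):
    o,r=ray(d,u,v); return o+r*(z-o[2])/r[2]
def proj(d,p):
    T=np.linalg.inv(np.array(d["world_from_camera"])); q=T[:3,:3]@np.array(p)+T[:3,3]
    return d["cx"]+d["fx"]*q[0]/-q[2], d["cy"]-d["fy"]*q[1]/-q[2]
def save(d,name,crop=None,s=1):
    im=d["image"][:,:,::-1]
    if crop: u0,v0,u1,v1=crop; im=im[v0:v1,u0:u1]
    cv2.imwrite("pics/"+name,cv2.resize(im,None,fx=s,fy=s,interpolation=cv2.INTER_CUBIC))
E
python3 - <<'E'
from h import *
import pickle
D={n:cams.get_image(n) for n in("top","side","wrist")}
pickle.dump(D,open("d0.pkl","wb"))
for n in D:
    d=D[n]; print(n,{k:(v if k!="image" and k!="world_from_camera" else 0) for k,v in d.items()}); print(np.round(d["world_from_camera"],3).tolist())
save(D["top"],"top0.png",None,1.5);save(D["side"],"side0.png",None,1.5)
s=manip.state(); print(s); print(manip.tcp_to_grasp)
E
```

```text
top {'image': 0, 'fx': 364.3926014961118, 'fy': 364.3926014961118, 'cx': 259.11263288414614, 'cy': 193.03793532706837, 'world_from_camera': 0}
[[-0.028, 0.982, -0.185, 0.411], [-0.999, -0.03, -0.012, -0.018], [-0.018, 0.184, 0.983, 0.953], [0.0, 0.0, 0.0, 1.0]]
side {'image': 0, 'fx': 415.77636296685847, 'fy': 415.77636296685847, 'cx': 258.21053197265076, 'cy': 190.32312972298865, 'world_from_camera': 0}
[[-0.77, 0.452, -0.451, 0.088], [-0.639, -0.543, 0.545, 0.604], [0.001, 0.708, 0.706, 0.862], [0.0, 0.0, 0.0, 1.0]]
wrist {'image': 0, 'fx': 274.443426008049, 'fy': 274.443426008049, 'cx': 252.8766915323801, 'cy': 190.40076985640593, 'world_from_camera': 0}
[[0.286, 0.923, 0.257, 0.25], [-0.958, 0.276, 0.076, -0.603], [-0.001, -0.268, 0.963, 0.373], [0.0, 0.0, 0.0, 1.0]]
{'time': 0.15, 'joint_positions': array([69.60351042, 30.76840301, -0.25404981, 88.15691916,  0.15010203,
       61.15294868, -4.07935707]), 'joint_vel': array([ 0.06718736, -0.11372993, -0.02970484, -0.29082266,  0.02228383,
        0.07399891,  0.02497305]), 'tau': array([ 1.50028329e-03, -5.83785796e+01,  1.04979169e+00, -2.59350568e+01,
        1.24736654e-02,  6.50167509e-03,  2.09993090e-05]), 'eef_pos': array([ 0.18557996, -0.62243673,  0.23060976]), 'eef_rot': array([-1.79922356e+02,  6.95464616e-03,  1.66080260e+01]), 'contact_force': array([-0.12152956, -0.49401088, -0.20983389]), 'torque': array([-0.0249084 ,  0.02960457, -0.02938125]), 'grasp_force': 0.0, 'gripper_width': 0.08520079128211405}
0.0187
```

View pics/top0.png

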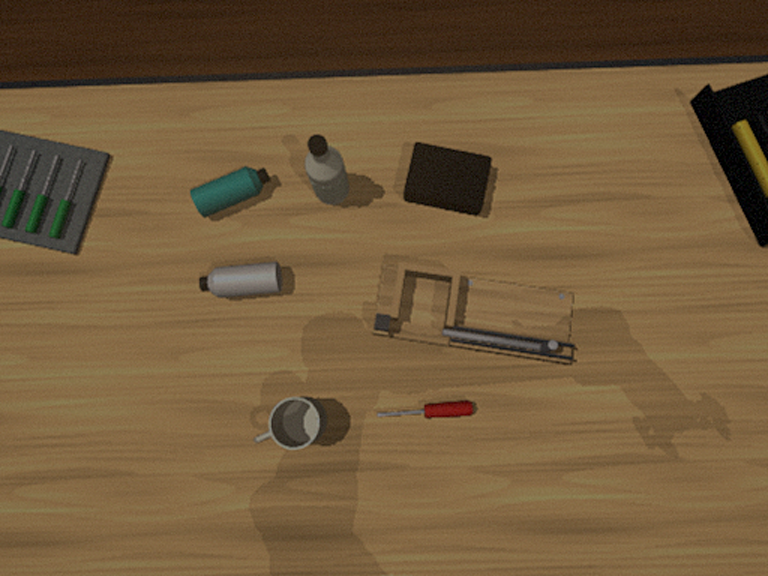

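View pics/side0.png

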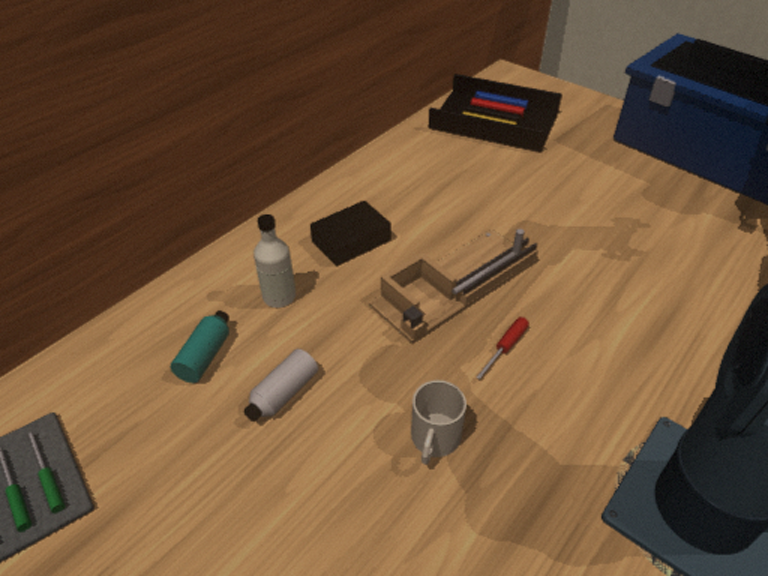

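The top view (1.5x) shows the plain aluminium can at (240,280), its black cap at the left (205,284). The turquoise look-alike is at (230,192). The rack's bay is at about (427,300), the keeper at (384,322) and the bolt handle at (553,346), drawn back.
Candidates in native top pixels are the aluminium can (160,187) and the turquoise one (153,127). The aluminium one fits "plain aluminium, black cap". An enlarged crop will confirm it and let me measure the rack corners.

Run:
```python
from h import *
import pickle
D=pickle.load(open("d0.pkl","rb"))
save(D["top"],"ctop.png",(120,150,390,250),2.96)
save(D["side"],"cside.png",(240,145,365,235),6)
d=D["top"]; im=d["image"]; hsv=cv2.cvtColor(im,cv2.COLOR_RGB2HSV)
for n,d,box in(("top",D["top"],(125,165,195,205)),("side",D["side"],(155,225,220,285))):
    hsv=cv2.cvtColor(cv2.GaussianBlur(d["image"],(3,3),0),cv2.COLOR_RGB2HSV)
    u0,v0,u1,v1=box
    for nm,m in(("body",(hsv[...,1]<60)&(hsv[...,2]>90)),("cap",(hsv[...,2]<50))):
        mm=np.zeros(m.shape,np.uint8); mm[v0:v1,u0:u1]=m[v0:v1,u0:u1]
        k,l,st,c=cv2.connectedComponentsWithStats(mm); i=1+np.argmax(st[1:,4])
        r=cv2.minAreaRect(np.argwhere(l==i)[:,::-1].astype(np.float32))
        print(n,nm,st[i],c[i],r, onz(d,*c[i],.027))
        b=cv2.boxPoints(r); print([np.round(onz(d,*((b[j]+b[(j+1)%4])/2),.027),4).tolist() for j in range(4)])
```

```text
top body [138 175  47  22 798] [161.78070175 185.63533835] ((160.85293579101562, 185.58824157714844), (18.17707061767578, 45.941200256347656), 85.60128784179688) [0.6128691  0.24757544 0.027     ]
[[0.6374, 0.2524, 0.027], [0.6159, 0.1901, 0.027], [0.589, 0.2477, 0.027], [0.6103, 0.31, 0.027]]
top cap [134 185   4   8  25] [135.32 188.8 ] ((135.5, 188.5), (7.0, 3.0), 90.0) [0.60660586 0.31672636 0.027     ]
[[0.6167, 0.3166, 0.027], [0.6073, 0.3123, 0.027], [0.5981, 0.316, 0.027], [0.6075, 0.3202, 0.027]]
side body [167 233  44  43 883] [188.19705549 253.73272933] ((187.9566192626953, 253.97293090820312), (19.150962829589844, 49.638702392578125), 46.005088806152344) [0.61278706 0.23986558 0.027     ]
[[0.6409, 0.2367, 0.027], [0.6171, 0.1741, 0.027], [0.5853, 0.2447, 0.027], [0.6086, 0.3027, 0.027]]
side cap [164 270  10  10  63] [168.3015873 274.6984127] ((168.25, 274.7500305175781), (8.485280990600586, 6.363960266113281), 45.0) [0.60451311 0.31203353 0.027     ]
[[0.6163, 0.3111, 0.027], [0.6051, 0.3046, 0.027], [0.5928, 0.3133, 0.027], [0.6039, 0.3198, 0.027]]
```

View pics/ctop.png

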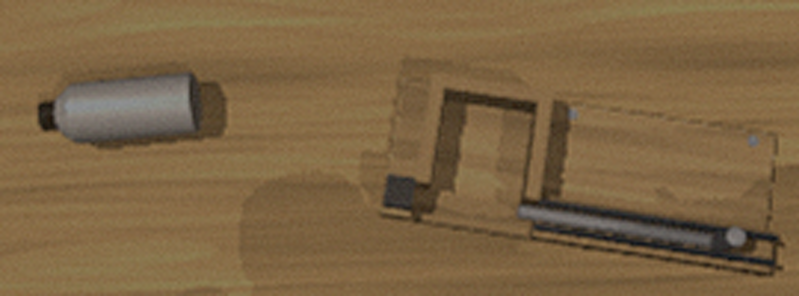

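View pics/cside.png

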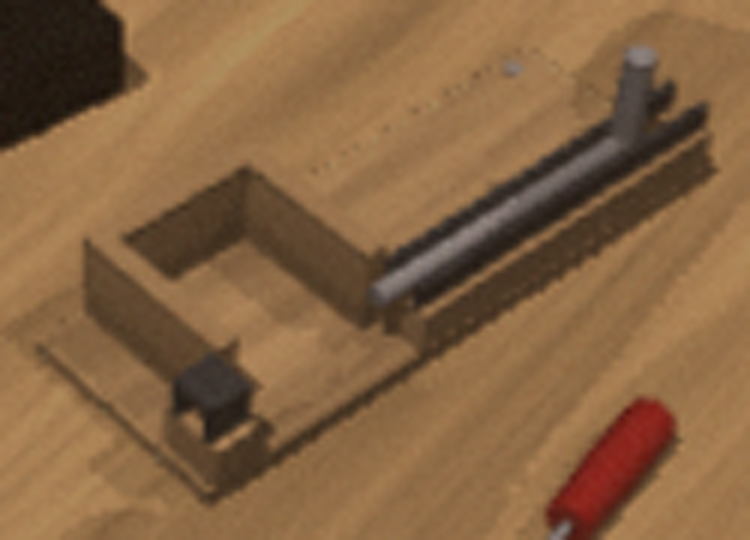

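The crop confirms the aluminium can at (125,107) with its black cap at (47,115), so that is the target. The rack's features are the handle top (736,236), keeper (400,192), base corners (775,272), (380,213) and (776,133), and bay back-wall corners (445,90) and (537,103). In the side crop the handle top is at (640,55), base corners at (210,500) and (40,347), and the bay corner at (248,170).

Run:
```python
from h import *
import pickle
D=pickle.load(open("d0.pkl","rb"))
P=[("top",736,236,-52,-215,100),("top",400,192,-52,64,58),("top",775,272,-70,-255,12),("top",380,213,-70,80,12),("top",776,133,55,-255,12),("top",445,90,40,40,62),("top",537,103,40,-40,62),
("side",640,55,-52,-215,100),("side",210,500,-70,80,12),("side",40,347,55,80,12),("side",248,170,40,-40,62)]
A=[];B=[]
for n,u,v,x,y,z in P:
    if n=="top": u,v=(u+.5)/2.96+120-.5,(v+.5)/2.96+150-.5
    else: u,v=(u+.5)/6+240-.5,(v+.5)/6+145-.5
    B.append(onz(D[n],u,v,z/1e3)[:2]); A.append((x/1e3,y/1e3))
A=np.array(A);B=np.array(B)
def fit(I):
    a,b=A[I],B[I]; ac,bc=a.mean(0),b.mean(0); a=a-ac;b=b-bc
    t=np.arctan2((a[:,0]*b[:,1]-a[:,1]*b[:,0]).sum(),(a*b).sum()); R=np.array([[np.cos(t),-np.sin(t)],[np.sin(t),np.cos(t)]])
    return t,R,bc-R@ac
for I in(list(range(11)),list(range(7)),list(range(7,11))):
    t,R,o=fit(I); print(np.degrees(t),o,"\n",np.round((B-(A@R.T+o))*1e3,1)[I].tolist())
t,R,o=fit(list(range(11)))
print("handle",R@[-.052,-.215]+o,"home",R@[-.052,-.1]+o)
```

```text
-9.852750937417218 [ 0.56417853 -0.06381991] 
 [[1.6, 8.5], [1.9, -2.1], [1.1, -10.9], [4.8, -1.8], [-0.6, -1.2], [0.5, -3.1], [0.5, -1.4], [0.2, 8.7], [-1.4, 1.5], [-6.0, 0.6], [-2.6, 1.2]]
-10.14247739257463 [ 0.56597857 -0.06569378] 
 [[0.8, 9.9], [-0.3, -0.5], [0.5, -9.6], [2.5, -0.2], [-1.1, 0.7], [-1.4, -1.0], [-1.0, 0.6]]
-9.827674563206454 [ 0.56171813 -0.06079916] 
 [[2.5, 5.8], [1.1, -1.4], [-3.5, -2.4], [-0.1, -1.9]]
handle [ 0.4761554  -0.26675076] home [ 0.49583382 -0.15344692]
```

Run:
```python
from h import *
import pickle
D=pickle.load(open("d0.pkl","rb"))
P=[("top",400,192,-52,64,58),("top",775,272,-70,-253,50),("top",380,213,-70,80,12),("top",776,133,55,-255,12),("top",445,90,40,40,62),("top",537,103,40,-40,62),
("side",210,500,-70,80,12),("side",40,347,55,80,12),("side",248,170,40,-40,62),("top",736,236,-52,-215,100),("side",640,55,-52,-215,100)]
A=[];B=[]
for n,u,v,x,y,z in P:
    if n=="top": u,v=(u+.5)/2.96+120-.5,(v+.5)/2.96+150-.5
    else: u,v=(u+.5)/6+240-.5,(v+.5)/6+145-.5
    B.append(onz(D[n],u,v,z/1e3)[:2]); A.append((x/1e3,y/1e3))
A=np.array(A);B=np.array(B)
a,b=A[:9],B[:9]; ac,bc=a.mean(0),b.mean(0); a=a-ac;b=b-bc
t=np.arctan2((a[:,0]*b[:,1]-a[:,1]*b[:,0]).sum(),(a*b).sum()); R=np.array([[np.cos(t),-np.sin(t)],[np.sin(t),np.cos(t)]]);o=bc-R@ac
print(np.degrees(t),o,"\n",np.round((B-(A@R.T+o))@R*1e3,1).tolist(), B[9:])
print("home",R@[-.052,-.1]+o)
s=manip.state();print(s["eef_pos"])
```

```text
-9.982742445417399 [ 0.5638215  -0.06463899] 
 [[2.3, -1.0], [0.1, -0.3], [5.1, -0.2], [0.4, -0.3], [1.2, -2.0], [1.1, -0.3], [-1.7, 2.0], [-5.9, 0.6], [-2.4, 1.7], [0.8, 9.4], [-0.7, 9.4]] [[ 0.47773643 -0.25828349]
 [ 0.47631216 -0.25801624]]
home [ 0.49527362 -0.15411071]
[ 0.18557996 -0.62243673  0.23060976]
```

play_rows(
  moves=[
    {"x": 4.7, "y": -3.5},
    {"x": 4.7, "y": -3.5},
    {"x": 4.7, "y": -3.5},
    {"x": 4.7, "y": -3.5},
    {"x": 4.7, "y": -3.5},
    {"x": 4.7, "y": -3.5},
    {"x": 4.7, "y": -3.5},
    {"x": 4.7, "y": -3.5},
    {"x": 4.7, "y": -3.5},
    {"x": 2.8, "y": -5.2},
  ],
  grip=1,
)

```text
validation failed for argument at $.mo...
```

play_rows(
  moves=[
    {"x": 2.8, "y": -5.2},
    {"x": 2.8, "y": -5.2},
    {"x": 2.8, "y": -5.2},
    {"x": 2.8, "y": -5.2},
    {"x": 2.8, "y": -5.2},
    {"x": 2.8, "y": -5.2},
    {"x": 2.8, "y": -5.2},
    {"twist": -0.18},
    {"twist": -0.18},
    {"twist": -0.18},
  ],
)

```text
validation failed for argument at $.mo...
```

play_rows(
  moves=[
    {"twist": -0.18},
    {"twist": -0.18},
    {"twist": -0.18},
    {"twist": -0.18},
    {"twist": -0.09},
    {},
  ],
)

```text
validation failed for argument at $.mo...
```

Run:
```python
from h import *
s=manip.state();print(s["time"],s["eef_pos"],s["eef_rot"],s["joint_positions"])
d=cams.get_image("wrist"); save(d,"w1.png",None,1.5)
hsv=cv2.cvtColor(cv2.GaussianBlur(d["image"],(3,3),0),cv2.COLOR_RGB2HSV)
for z in(.027,):
  for p in((.606,.313,.027),(.616,.184,.027)): print(proj(d,p))
import pickle; pickle.dump(d,open("w1.pkl","wb"))
```

```text
0.15 [ 0.18557996 -0.62243673  0.23060976] [-1.79922356e+02  6.95464616e-03  1.66080260e+01] [69.60351042 30.76840301 -0.25404981 88.15691916  0.15010203 61.15294868
 -4.07935707]
(np.float64(-981.5873294643732), np.float64(-883.0763931205161))
(np.float64(-738.5596192902012), np.float64(-799.5027009276357))
```

View pics/w1.png

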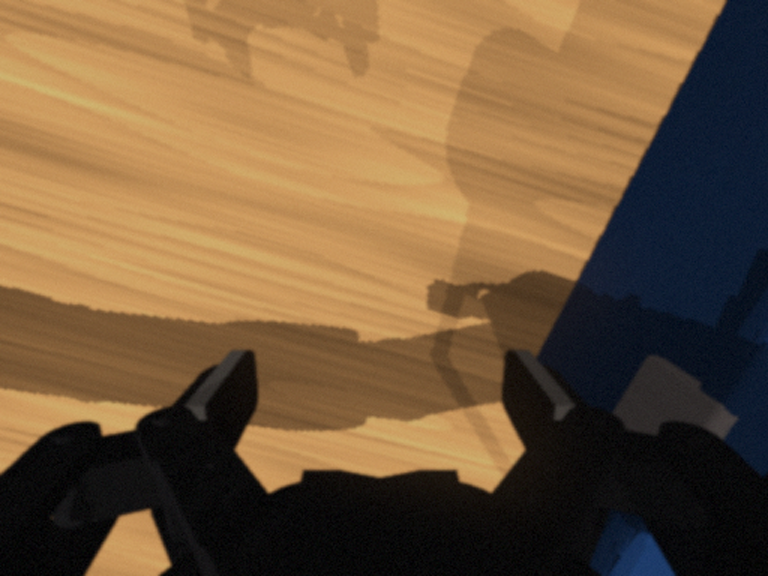

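The arm did not move because the rows were refused. The picture only shows bare bench, with the fingers at (245,370) and (515,370). I'll try rows with all four numbers.

play_rows(
  moves=[
    {"x": 4.7, "y": -3.5, "z": 0, "twist": 0},
    {"x": 4.7, "y": -3.5, "z": 0, "twist": 0},
    {"x": 4.7, "y": -3.5, "z": 0, "twist": 0},
    {"x": 4.7, "y": -3.5, "z": 0, "twist": 0},
    {"x": 4.7, "y": -3.5, "z": 0, "twist": 0},
    {"x": 4.7, "y": -3.5, "z": 0, "twist": 0},
    {"x": 4.7, "y": -3.5, "z": 0, "twist": 0},
    {"x": 4.7, "y": -3.5, "z": 0, "twist": 0},
    {"x": 4.7, "y": -3.5, "z": 0, "twist": 0},
    {"x": 2.8, "y": -5.2, "z": 0, "twist": 0},
  ],
  grip=1,
)

```text
time: 1.45
eef_pos: [0.5148, -0.1408, 0.2313]
eef_rot: [180.0, -0.1, 16.6]
contact_force: [0.7, -0.3, 0.2]
gripper_width: 0.0854
grasp_force: 0.0
```

play_rows(
  moves=[
    {"x": 2.8, "y": -5.2, "z": 0, "twist": 0},
    {"x": 2.8, "y": -5.2, "z": 0, "twist": 0},
    {"x": 2.8, "y": -5.2, "z": 0, "twist": 0},
    {"x": 2.8, "y": -5.2, "z": 0, "twist": 0},
    {"x": 2.8, "y": -5.2, "z": 0, "twist": 0},
    {"x": 2.8, "y": -5.2, "z": 0, "twist": 0},
    {"x": 2.8, "y": -5.2, "z": 0, "twist": 0},
    {"x": 0, "y": 0, "z": 0, "twist": -0.18},
    {"x": 0, "y": 0, "z": 0, "twist": -0.18},
    {"x": 0, "y": 0, "z": 0, "twist": -0.18},
  ],
)

```text
time: 2.7
eef_pos: [0.5967, 0.2626, 0.2309]
eef_rot: [-180.0, 0.0, 47.9]
contact_force: [0.5, -0.2, 0.4]
gripper_width: 0.0856
grasp_force: 0.0
```

play_rows(
  moves=[
    {"x": 0, "y": 0, "z": 0, "twist": -0.18},
    {"x": 0, "y": 0, "z": 0, "twist": -0.18},
    {"x": 0, "y": 0, "z": 0, "twist": -0.18},
    {"x": 0, "y": 0, "z": 0, "twist": -0.18},
    {"x": 0, "y": 0, "z": 0, "twist": -0.09},
    {"x": 0, "y": 0, "z": 0, "twist": 0},
  ],
)

```text
time: 3.45
eef_pos: [0.5968, 0.2622, 0.2309]
eef_rot: [-180.0, 0.0, 93.9]
contact_force: [0.2, -0.6, 0.4]
gripper_width: 0.0856
grasp_force: 0.0
```

Run:
```python
from h import *
s=manip.state();print(s["time"],s["eef_pos"],s["eef_rot"],s["joint_positions"])
d=cams.get_image("wrist"); save(d,"w2.png",None,1.5)
for p in((.606,.313,.027),(.616,.184,.027)): print(proj(d,p))
import pickle; pickle.dump(d,open("w1.pkl","wb"))
```

```text
3.45 [0.59676718 0.26224479 0.23094148] [-1.79961062e+02  3.31758846e-03  9.38867349e+01] [ -4.38537293  35.40725595 -35.27161634  86.19604876  21.58417062
  65.32942699 -39.85041403]
(np.float64(263.84721296525134), np.float64(129.23705878988488))
(np.float64(263.69908891726055), np.float64(226.44425253293497))
```

View pics/w2.png

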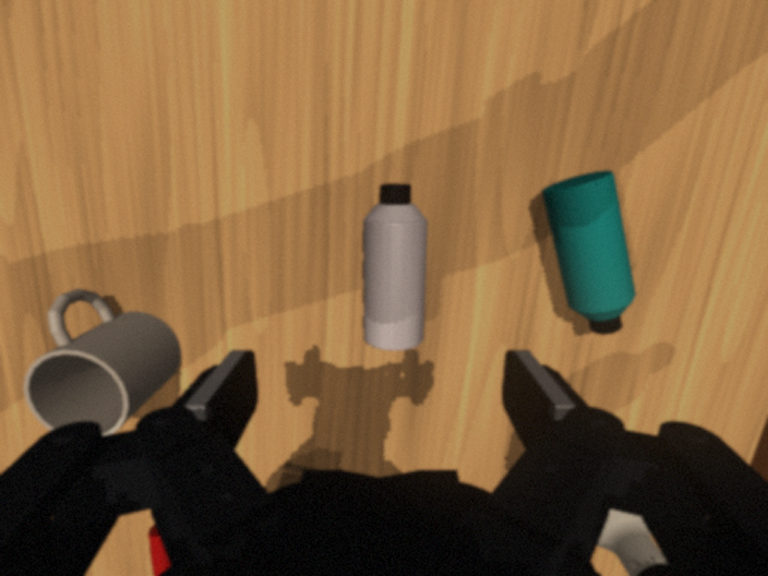

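The wrist view shows the can upright in the image, cap at (395,194) and foot at (394,345). That matches my prediction and the axis is aligned with the tool. Next I descend on the cap.

play_rows(
  moves=[
    {"x": 2.8, "y": 0.6, "z": 0, "twist": 0},
    {"x": 2.75, "y": 0.6, "z": 0, "twist": 0},
    {"x": 0, "y": 0, "z": 5.6, "twist": 0},
    {"x": 0, "y": 0, "z": 5.6, "twist": 0},
    {"x": 0, "y": 0, "z": 5.6, "twist": 0},
    {"x": 0, "y": 0, "z": 3.6, "twist": 0},
    {"x": 0, "y": 0, "z": 2.0, "twist": 0},
    {"x": 0, "y": 0, "z": 0, "twist": 0},
  ],
)

```text
time: 4.5
eef_pos: [0.6044, 0.3184, 0.0064]
eef_rot: [-179.9, 0.1, 93.9]
contact_force: [0.2, 0.4, 0.4]
gripper_width: 0.0851
grasp_force: 0.0
```

play_rows(
  moves=[
    {"x": 0, "y": 0, "z": 0, "twist": 0},
    {"x": 0, "y": 0, "z": 0, "twist": 0},
    {"x": 0, "y": 0, "z": 0, "twist": 0},
    {"x": 0, "y": 0, "z": 0, "twist": 0},
    {"x": 0, "y": 0, "z": 0, "twist": 0},
    {"x": 0, "y": 0, "z": 0, "twist": 0},
  ],
  grip=0,
  newtons=20,
)

```text
time: 5.25
eef_pos: [0.6055, 0.3192, 0.0079]
eef_rot: [179.9, -0.0, 94.0]
contact_force: [-0.6, -0.5, 6.4]
gripper_width: 0.0252
grasp_force: 19.9
```

play_rows(
  moves=[
    {"x": -0.33, "y": 0, "z": -1.05, "twist": 0},
    {"x": -0.33, "y": 0, "z": -1.05, "twist": 0},
    {"x": -0.51, "y": 0, "z": -1.0, "twist": 0},
    {"x": -0.51, "y": 0, "z": -1.0, "twist": 0},
    {"x": -0.68, "y": 0, "z": -0.91, "twist": 0},
    {"x": -0.68, "y": 0, "z": -0.91, "twist": 0},
    {"x": -0.84, "y": 0, "z": -0.78, "twist": 0},
    {"x": -0.84, "y": 0, "z": -0.78, "twist": 0},
    {"x": 0, "y": 0, "z": 0, "twist": 0},
  ],
)

```text
time: 6.38
eef_pos: [0.609, 0.2704, 0.0827]
eef_rot: [179.9, 0.0, 93.9]
contact_force: [1.0, 0.2, -3.0]
gripper_width: 0.0251
grasp_force: 22.3
```

Run:
```python
from h import *
s=manip.state();print(s["contact_force"],s["torque"])
d=cams.get_image("side"); save(d,"s2.png",(130,170,290,290),5)
```

```text
[ 0.99561829  0.23695951 -3.03259111] [0.25523395 0.011834   0.01173253]
```

View pics/s2.png

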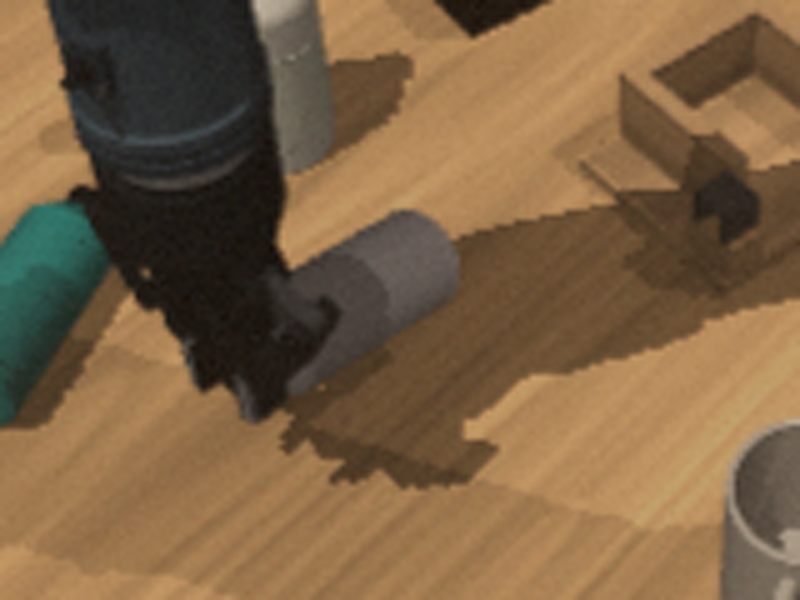

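The side view shows the can still horizontal. The cap is in the jaws near (270,360) and the foot at (430,250) is off the bench, so the pads hold it rigidly. I'll lower it close to the bench and ease the grip so that gravity lets it pivot in the pads.

play_rows(
  moves=[
    {"x": 0, "y": 0, "z": 1.5, "twist": 0},
    {"x": 0, "y": 0, "z": 1.5, "twist": 0},
    {"x": 0, "y": 0, "z": 1.5, "twist": 0},
    {"x": 0, "y": 0, "z": 0, "twist": 0},
  ],
  grip=0.29,
)

```text
time: 6.92
eef_pos: [0.6074, 0.2712, 0.0353]
eef_rot: [-179.9, 0.1, 94.0]
contact_force: [0.6, -0.8, 0.4]
gripper_width: 0.025
grasp_force: 20.0
```

Run:
```python
from h import *
s=manip.state();print(s["contact_force"],s["torque"],s["grasp_force"],s["gripper_width"])
```

```text
[ 0.61780261 -0.82452593  0.40600671] [-0.3620603  -0.08065046 -0.00420339] 20.002218782901764 0.024987801881932253
```

play_rows(
  moves=[
    {"x": 0, "y": 0, "z": 0, "twist": 0},
    {"x": 0, "y": 0, "z": 0, "twist": 0},
  ],
  grip=0.294,
)

```text
time: 7.18
eef_pos: [0.6085, 0.2712, 0.0374]
eef_rot: [180.0, 0.0, 93.9]
contact_force: [-0.5, -1.9, -2.4]
gripper_width: 0.025
grasp_force: 17.7
```

play_rows(
  moves=[
    {"x": 0, "y": 0, "z": -0.5, "twist": 0},
    {"x": 0, "y": 0, "z": 0, "twist": 0},
  ],
  grip=0.297,
)

```text
time: 7.42
eef_pos: [0.6087, 0.2721, 0.0429]
eef_rot: [179.9, -0.1, 93.9]
contact_force: [-0.3, 0.9, -1.8]
gripper_width: 0.0253
grasp_force: 11.8
```

play_rows(
  moves=[
    {"x": 0, "y": 0, "z": 0, "twist": 0},
    {"x": 0, "y": 0, "z": 0, "twist": 0},
  ],
  grip=0.3,
)

```text
time: 7.68
eef_pos: [0.6083, 0.2723, 0.0423]
eef_rot: [180.0, -0.0, 94.0]
contact_force: [0.8, 0.9, -1.8]
gripper_width: 0.026
grasp_force: 6.2
```

Run:
```python
from h import *
s=manip.state();print(s["contact_force"],s["torque"],s["grasp_force"],s["gripper_width"])
import pickle
d=cams.get_image("wrist"); pickle.dump(d,open("w3.pkl","wb"))
a=d["image"]; b=cams.get_image("side"); save(b,"s3.png",(130,170,290,290),2.4)
im=cv2.resize(a[:,:,::-1],(400,300)); c=cv2.imread("pics/s3.png"); c=cv2.resize(c,(400,300)); cv2.imwrite("pics/c3.png",np.hstack([im,c]))
```

```text
[ 0.77343613  0.88486306 -1.83226631] [ 0.21939789  0.04293465 -0.00861018] 6.171827622310957 0.026046519757274907
```

View pics/c3.png

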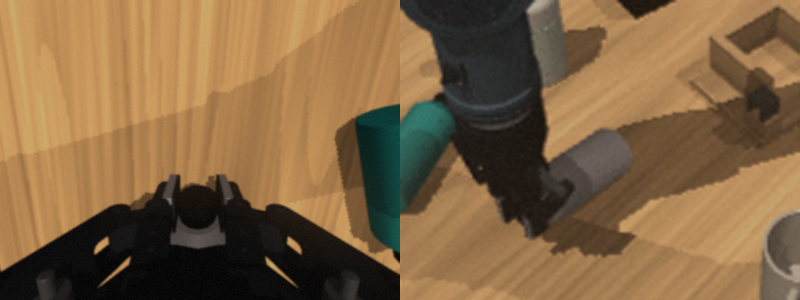

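The composite view (left wrist, right side) shows the cap between the pads at (197,205) and the can body still tilted only slightly at (590,170). I'll loosen further in small steps.

play_rows(
  moves=[
    {"x": 0, "y": 0, "z": 0, "twist": 0},
    {"x": 0, "y": 0, "z": 0, "twist": 0},
  ],
  grip=0.3015,
)

```text
time: 8.02
eef_pos: [0.6083, 0.272, 0.0422]
eef_rot: [180.0, -0.0, 94.0]
contact_force: [0.6, 1.9, -0.8]
gripper_width: 0.0258
grasp_force: 3.7
```

```bash
cat > m.py <<'E'
from h import *
s=manip.state();print(s["time"],s["eef_pos"],s["contact_force"],s["torque"],s["grasp_force"],s["gripper_width"])
d=cams.get_image("side"); hsv=cv2.cvtColor(cv2.GaussianBlur(d["image"],(3,3),0),cv2.COLOR_RGB2HSV)
# can pixels: low saturation, mid grey, near the tool
c=proj(d,s["eef_pos"]); m=((hsv[...,1]<70)&(hsv[...,2]>70)).astype(np.uint8)
u,v=map(int,c); w=np.zeros_like(m); w[max(0,v-60):v+60,max(0,u-60):u+75]=1; m&=w
k,l,st,ce=cv2.connectedComponentsWithStats(m)
for i in np.argsort(-st[1:,4])[:3]+1:
    r=cv2.minAreaRect(np.argwhere(l==i)[:,::-1].astype(np.float32)); print(st[i].tolist(),np.round(ce[i]).tolist(),np.round(r[1],1).tolist(),round(r[2],1))
print("tcp px",np.round(c))
E
python3 m.py
```

```text
8.025 [0.60825901 0.2720471  0.04220183] [ 0.61753117  1.9190144  -0.75121596] [0.32373684 0.01035147 0.0495201 ] 3.7274977393099107 0.025797593214293254
[190, 222, 32, 37, 551] [206.0, 236.0] [19.6, 41.4] 54.5
[186, 199, 9, 5, 31] [189.0, 200.0] [4.0, 8.0] 90.0
[118, 250, 12, 5, 14] [123.0, 253.0] [11.7, 1.5] 20.0
tcp px [179. 259.]
```

play_rows(
  moves=[
    {"x": -0.3, "y": 0, "z": -1, "twist": 0},
    {"x": -0.4, "y": 0, "z": -1, "twist": 0},
    {"x": 0, "y": 0, "z": 0, "twist": 0},
  ],
)

```text
time: 8.45
eef_pos: [0.6096, 0.2639, 0.0633]
eef_rot: [179.9, 0.0, 93.9]
contact_force: [-0.0, 0.9, -1.1]
gripper_width: 0.0257
grasp_force: 4.1
```

```bash
cat >> m.py <<'E'
g=np.array(s["eef_pos"])+[0,0,.021]; a=np.array([-.064,.998,0])
i=1+np.argmax(st[1:,4]); best=None
for t in range(-10,100,5):
    th=np.radians(t); f=-a*np.cos(th)-np.array([0,0,1])*np.sin(th)
    p=np.array(proj(d,g+f*.07)); q=np.array(proj(d,g+f*.128)); q0=np.array(proj(d,g+f*.02))
    ang=np.degrees(np.arctan2(*(q-q0)[::-1])); e=np.hypot(*(p-ce[i]))
    print(t,np.round(p).tolist(),"foot",np.round(q).tolist(),round(ang,1))
E
python3 m.py
```

```text
8.45 [0.60962895 0.26386066 0.06328022] [-0.00365383  0.92699044 -1.12045128] [ 0.02853849  0.04989756 -0.00290302] 4.113467273418792 0.025721382609180637
[191, 222, 32, 31, 462] [209.0, 234.0] [19.5, 37.9] 64.4
[188, 191, 8, 12, 83] [191.0, 196.0] [11.0, 7.0] 90.0
[124, 211, 13, 17, 17] [130.0, 219.0] [0.9, 20.0] 35.5
tcp px [180. 252.]
-10 [198.0, 224.0] foot [213.0, 208.0] -48.3
-5 [199.0, 226.0] foot [214.0, 210.0] -45.6
0 [199.0, 227.0] foot [214.0, 213.0] -42.9
5 [199.0, 229.0] foot [215.0, 216.0] -40.0
10 [199.0, 231.0] foot [214.0, 219.0] -36.8
15 [199.0, 233.0] foot [214.0, 223.0] -33.4
20 [199.0, 235.0] foot [214.0, 226.0] -29.6
25 [198.0, 237.0] foot [213.0, 230.0] -25.5
30 [198.0, 239.0] foot [212.0, 234.0] -20.8
35 [197.0, 241.0] foot [211.0, 237.0] -15.5
40 [196.0, 243.0] foot [209.0, 241.0] -9.4
45 [195.0, 245.0] foot [208.0, 245.0] -2.4
50 [194.0, 248.0] foot [206.0, 249.0] 5.5
55 [193.0, 250.0] foot [204.0, 253.0] 14.4
60 [192.0, 252.0] foot [202.0, 256.0] 24.0
65 [190.0, 254.0] foot [199.0, 260.0] 34.1
70 [189.0, 256.0] foot [197.0, 264.0] 44.2
75 [188.0, 258.0] foot [194.0, 267.0] 53.9
80 [186.0, 260.0] foot [191.0, 271.0] 62.8
85 [184.0, 262.0] foot [188.0, 274.0] 70.7
90 [183.0, 264.0] foot [185.0, 277.0] 77.7
95 [181.0, 265.0] foot [182.0, 280.0] 83.8
```

The tilt is now about 25-27° and the foot is following the bench, so the pivot works. I continue the arc.

play_rows(
  moves=[
    {"x": -0.4, "y": 0, "z": -0.5, "twist": 0},
    {"x": -0.84, "y": 0, "z": -0.78, "twist": 0},
    {"x": -0.84, "y": 0, "z": -0.78, "twist": 0},
    {"x": -0.96, "y": 0, "z": -0.63, "twist": 0},
    {"x": -0.96, "y": 0, "z": -0.63, "twist": 0},
    {"x": -1.05, "y": 0, "z": -0.45, "twist": 0},
    {"x": -1.05, "y": 0, "z": -0.45, "twist": 0},
    {"x": 0, "y": 0, "z": 0, "twist": 0},
  ],
)

```text
time: 9.5
eef_pos: [0.6149, 0.2036, 0.1069]
eef_rot: [179.8, -0.1, 93.9]
contact_force: [-0.6, 3.6, 9.7]
gripper_width: 0.0254
grasp_force: 5.0
```

```bash
python3 m.py
```

```text
9.5 [0.6149373  0.20360023 0.10689382] [-0.6175547   3.56092624  9.6753202 ] [ 0.7322103   0.19480703 -0.0166795 ] 5.032490075100213 0.025424437691844284
[202, 214, 26, 25, 370] [216.0, 227.0] [22.9, 19.2] 39.8
[194, 220, 5, 8, 14] [196.0, 223.0] [7.9, 2.2] 71.6
[139, 210, 5, 1, 5] [141.0, 210.0] [4.0, 0.0] 180.0
tcp px [195. 224.]
-10 [213.0, 197.0] foot [227.0, 181.0] -47.8
-5 [213.0, 199.0] foot [228.0, 184.0] -45.0
0 [213.0, 200.0] foot [228.0, 187.0] -42.0
5 [213.0, 202.0] foot [228.0, 190.0] -38.8
10 [213.0, 204.0] foot [228.0, 193.0] -35.3
15 [213.0, 206.0] foot [228.0, 197.0] -31.4
20 [213.0, 208.0] foot [227.0, 201.0] -27.2
25 [212.0, 210.0] foot [226.0, 204.0] -22.4
30 [212.0, 212.0] foot [225.0, 208.0] -17.1
35 [211.0, 214.0] foot [224.0, 212.0] -11.0
40 [210.0, 217.0] foot [223.0, 216.0] -4.0
45 [209.0, 219.0] foot [221.0, 220.0] 3.8
50 [208.0, 221.0] foot [219.0, 223.0] 12.5
55 [207.0, 223.0] foot [217.0, 227.0] 22.0
60 [206.0, 225.0] foot [215.0, 231.0] 31.8
65 [205.0, 227.0] foot [213.0, 234.0] 41.7
70 [203.0, 229.0] foot [210.0, 238.0] 51.1
75 [202.0, 231.0] foot [208.0, 241.0] 59.8
80 [200.0, 233.0] foot [205.0, 245.0] 67.7
85 [199.0, 235.0] foot [202.0, 248.0] 74.6
90 [197.0, 237.0] foot [199.0, 251.0] 80.7
95 [195.0, 238.0] foot [196.0, 254.0] 86.1
```

play_rows(
  moves=[
    {"x": 0, "y": 0, "z": -0.4, "twist": 0},
    {"x": 0, "y": 0, "z": -0.4, "twist": 0},
    {"x": 0, "y": 0, "z": 0, "twist": 0},
  ],
)

```text
time: 9.93
eef_pos: [0.613, 0.2028, 0.1122]
eef_rot: [-180.0, 0.1, 93.9]
contact_force: [0.6, -0.0, -0.4]
gripper_width: 0.0257
grasp_force: 0.1
```

Run:
```python
from h import *
s=manip.state();print(s["contact_force"],s["torque"])
d=cams.get_image("side");e=cams.get_image("top")
save(d,"a.png",(150,170,270,270),4);save(e,"b.png",(120,130,240,230),4);
cv2.imwrite("pics/c4.png",cv2.resize(np.hstack([cv2.imread("pics/a.png"),cv2.imread("pics/b.png")]),(800,333)))
```

```text
[ 0.59678524 -0.00119314 -0.3733842 ] [ 0.0128394  -0.02452233  0.026728  ]
```

View pics/c4.png

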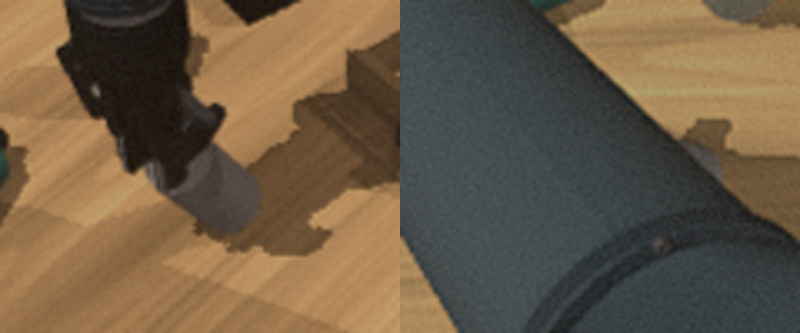

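The side crop shows the can tilted about 55°, its lower end at (235,200) and its cap still in the jaws at (170,180). Grip force has dropped to about 0, so I re-tighten.

play_rows(
  moves=[
    {"x": 0, "y": 0, "z": 0, "twist": 0},
    {"x": 0, "y": 0, "z": 0, "twist": 0},
  ],
  grip=0.295,
)

```text
time: 10.28
eef_pos: [0.6128, 0.2037, 0.112]
eef_rot: [-180.0, 0.0, 94.0]
contact_force: [0.1, 0.8, -1.5]
gripper_width: 0.0257
grasp_force: 1.7
```

Run:
```python
from h import *
import pickle
s=manip.state();print(s["contact_force"],s["torque"],s["gripper_width"])
d=cams.get_image("wrist"); pickle.dump(d,open("w5.pkl","wb"))
# dark cap vs grey body: print value profile around the column of the jaws' middle
g=cv2.cvtColor(d["image"],cv2.COLOR_RGB2GRAY); u,v=proj(d,np.array(s["eef_pos"])+[0,0,.019]); print(u,v)
for r in range(int(v)-60,int(v)+60,6): print(r,g[r,int(u)-36:int(u)+37:6].tolist())
```

```text
[ 0.12872275  0.75498101 -1.50389393] [ 0.04270153 -0.03536465  0.0326818 ] 0.02566535846453801
254.30791870191482 255.19253489681302
195 [139, 125, 143, 145, 157, 158, 159, 154, 137, 130, 117, 116, 123]
201 [157, 148, 166, 161, 164, 159, 158, 150, 137, 129, 117, 117, 119]
207 [155, 141, 162, 157, 164, 157, 157, 133, 132, 130, 116, 116, 124]
213 [157, 142, 163, 160, 162, 161, 149, 133, 134, 132, 114, 116, 121]
219 [155, 142, 161, 161, 165, 157, 141, 128, 135, 131, 117, 118, 117]
225 [90, 77, 90, 162, 161, 141, 137, 93, 129, 126, 37, 79, 115]
231 [78, 63, 54, 120, 103, 119, 119, 121, 124, 121, 30, 77, 87]
237 [76, 41, 53, 112, 112, 115, 114, 119, 115, 68, 27, 71, 76]
243 [73, 30, 49, 112, 118, 113, 117, 116, 121, 70, 23, 57, 75]
249 [74, 25, 51, 115, 190, 195, 99, 200, 163, 82, 21, 30, 75]
255 [118, 24, 58, 177, 38, 36, 32, 32, 144, 102, 22, 36, 63]
261 [56, 25, 71, 29, 41, 40, 40, 38, 33, 58, 20, 23, 31]
267 [19, 25, 17, 34, 37, 39, 43, 41, 40, 17, 20, 17, 19]
273 [12, 19, 27, 35, 25, 40, 44, 45, 13, 19, 22, 17, 20]
279 [12, 21, 15, 18, 13, 18, 25, 26, 15, 18, 26, 14, 17]
285 [13, 12, 39, 12, 19, 15, 14, 14, 17, 19, 79, 16, 19]
291 [12, 17, 78, 16, 18, 15, 16, 12, 16, 21, 72, 13, 12]
297 [19, 41, 68, 79, 9, 15, 13, 14, 23, 79, 75, 42, 12]
303 [47, 73, 71, 71, 76, 70, 58, 80, 74, 70, 73, 86, 17]
309 [41, 87, 74, 75, 74, 74, 74, 73, 75, 76, 87, 147, 13]
```

```bash
python3 - <<'E'
from h import *
import pickle
d=pickle.load(open("w5.pkl","rb")); g=np.array([.6128,.2037,.112+.021]); a=np.array([-.068,.998,0]); up=np.array([0,0,1.])
for t in (30,45,60,70,80,90,100):
    th=np.radians(t); f=-a*np.cos(th)-up*np.sin(th); n=a*np.sin(th)-up*np.cos(th) # n: radial toward +y side
    print(t,"captop",np.round(proj(d,g-f*.008)),"cap far rim",np.round(proj(d,g-f*.008+n*.013)),"shoulder rim",np.round(proj(d,g+f*.02+n*.027)),"foot rim",np.round(proj(d,g+f*.128+n*.027)))
w=d["image"]; print([w[r,254].tolist() for r in(231,240,246,250,256,264,272)])
E
python3 m.py | head -5
```

```text
30 captop [255. 248.] cap far rim [254. 226.] shoulder rim [254. 235.] foot rim [254. 306.]
45 captop [255. 252.] cap far rim [254. 226.] shoulder rim [254. 222.] foot rim [254. 267.]
60 captop [255. 257.] cap far rim [255. 229.] shoulder rim [254. 210.] foot rim [254. 230.]
70 captop [255. 260.] cap far rim [255. 232.] shoulder rim [254. 204.] foot rim [254. 207.]
80 captop [255. 263.] cap far rim [255. 236.] shoulder rim [254. 198.] foot rim [254. 184.]
90 captop [255. 266.] cap far rim [255. 240.] shoulder rim [254. 193.] foot rim [254. 161.]
100 captop [254. 268.] cap far rim [255. 246.] shoulder rim [254. 190.] foot rim [254. 137.]
[[130, 115, 107], [127, 114, 108], [181, 175, 179], [92, 84, 78], [41, 35, 32], [41, 37, 36], [48, 41, 40]]
10.325 [0.61276651 0.20367376 0.11201731] [-0.89849371 -0.09167103 -1.07063284] [-0.0124975  -0.03232462  0.03474924] 1.707346122711897 0.025445923244265683
[194, 214, 33, 25, 413] [214.0, 227.0] [33.6, 19.7] 38.7
[177, 196, 3, 4, 7] [178.0, 197.0] [2.1, 2.1] 45.0
[139, 210, 5, 1, 5] [141.0, 210.0] [4.0, 0.0] 180.0
tcp px [195. 223.]
```

The tilt is about 65° and the can is almost balanced on its foot edge. I regrip moderately and continue over the balance point.

play_rows(
  moves=[
    {"x": 0, "y": 0, "z": 0, "twist": 0},
    {"x": 0, "y": 0, "z": 0, "twist": 0},
    {"x": -0.5, "y": 0, "z": -0.1, "twist": 0},
    {"x": -0.6, "y": 0, "z": -0.1, "twist": 0},
    {"x": -0.7, "y": 0, "z": -0.05, "twist": 0},
    {"x": 0, "y": 0, "z": 0, "twist": 0},
  ],
  grip=0.292,
)

```text
time: 11.12
eef_pos: [0.6153, 0.1852, 0.116]
eef_rot: [179.9, -0.0, 93.9]
contact_force: [-0.4, 1.1, 4.4]
gripper_width: 0.0247
grasp_force: 2.4
```

```bash
python3 m.py | head -5
```

```text
11.125 [0.61532506 0.1852415  0.11600087] [-0.4154121   1.11379261  4.37702269] [ 0.16870523  0.14365632 -0.0047847 ] 2.4471302840538556 0.024748292365806352
[198, 209, 30, 30, 477] [215.0, 225.0] [33.8, 19.8] 53.1
[173, 184, 15, 20, 96] [179.0, 196.0] [23.6, 6.8] 53.1
[170, 161, 7, 18, 86] [173.0, 170.0] [16.5, 6.1] 78.7
tcp px [200. 216.]
```

play_rows(
  moves=[
    {"x": -0.7, "y": 0, "z": -0.1, "twist": 0},
    {"x": -0.7, "y": 0, "z": 0, "twist": 0},
    {"x": -0.7, "y": 0, "z": 0, "twist": 0},
    {"x": 0, "y": 0, "z": 0, "twist": 0},
  ],
)

```text
time: 11.68
eef_pos: [0.6162, 0.163, 0.1161]
eef_rot: [180.0, 0.1, 93.9]
contact_force: [0.1, 0.5, 0.2]
gripper_width: 0.0247
grasp_force: 0.0
```

```bash
python3 m.py
```

```text
11.675 [0.61620554 0.16303732 0.11607077] [0.14945433 0.49805822 0.19086025] [0.0170504  0.01280477 0.03730444] 0.0 0.02467283926158366
[170, 154, 25, 50, 579] [179.0, 181.0] [50.7, 17.3] 72.8
[209, 199, 20, 40, 574] [220.0, 221.0] [39.0, 19.0] 90.0
[276, 258, 5, 12, 18] [278.0, 263.0] [2.2, 11.7] 18.4
tcp px [206. 211.]
-10 [223.0, 185.0] foot [238.0, 169.0] -47.8
-5 [224.0, 187.0] foot [238.0, 172.0] -44.9
0 [224.0, 188.0] foot [238.0, 175.0] -41.8
5 [224.0, 190.0] foot [238.0, 179.0] -38.5
10 [224.0, 192.0] foot [238.0, 182.0] -34.8
15 [224.0, 194.0] foot [238.0, 186.0] -30.8
20 [223.0, 196.0] foot [237.0, 189.0] -26.3
25 [223.0, 198.0] foot [236.0, 193.0] -21.2
30 [222.0, 200.0] foot [235.0, 197.0] -15.5
35 [222.0, 202.0] foot [234.0, 201.0] -8.9
40 [221.0, 205.0] foot [232.0, 204.0] -1.4
45 [220.0, 207.0] foot [231.0, 208.0] 7.0
50 [219.0, 209.0] foot [229.0, 212.0] 16.2
55 [218.0, 211.0] foot [227.0, 216.0] 26.0
60 [217.0, 213.0] foot [225.0, 219.0] 36.0
65 [215.0, 215.0] foot [223.0, 223.0] 45.7
70 [214.0, 217.0] foot [220.0, 226.0] 54.9
75 [212.0, 219.0] foot [218.0, 230.0] 63.1
80 [211.0, 221.0] foot [215.0, 233.0] 70.5
85 [209.0, 223.0] foot [212.0, 236.0] 77.0
90 [208.0, 224.0] foot [210.0, 239.0] 82.6
95 [206.0, 226.0] foot [207.0, 241.0] 87.6
```

Run:
```python
from h import *
import pickle
d=cams.get_image("side")
c=onz(d,219.,219.5,.055); print("can est",c)
for p in(c[:2],): 
  P=[]
  for z,r in((0,.027),(.108,.027),(.136,.013)):
    q=np.array([proj(d,[p[0]+r*np.cos(t),p[1]+r*np.sin(t),z]) for t in np.linspace(0,6.28,40)]); print(z,q.min(0).round(1),q.max(0).round(1))
w=cams.get_image("wrist"); g=cv2.cvtColor(w["image"],cv2.COLOR_RGB2GRAY)
print(proj(w,[c[0],c[1],.136]),proj(w,[c[0],c[1],.108]))
cv2.imwrite("pics/z.png",np.hstack([cv2.resize(w["image"][:,:,::-1],(480,360)),cv2.resize(d["image"][130:270,150:300,::-1],(386,360))])[:,:800])
```

```text
can est [0.61319634 0.12676582 0.055     ]
0 [210.2 225.4] [230.5 241.2]
0.108 [206.7 197.6] [228.5 213.5]
0.136 [211.5 193.7] [222.2 201.4]
(np.float64(245.2934343730632), np.float64(319.19300361146975)) (np.float64(246.52157331134399), np.float64(287.17703156856925))
```

View pics/z.png

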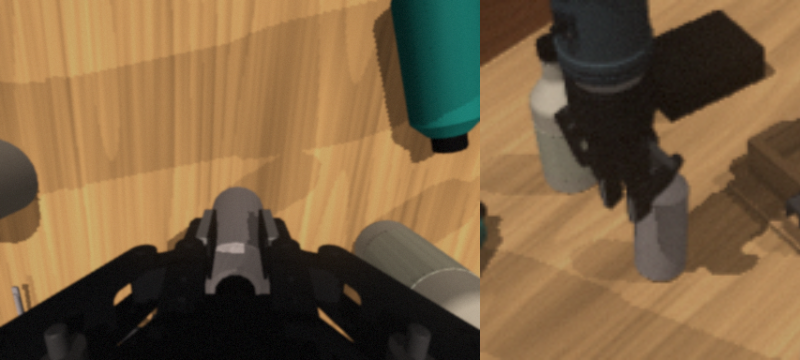

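The last composite shows the can standing upright on the bench (side crop: foot at (660,275), body at (662,230)), just behind the shut fingers. All further checks will be numeric. I back off upward, open, and measure the can.

play_rows(
  moves=[
    {"x": 0.3, "y": 0, "z": -1.5, "twist": 0},
    {"x": 0, "y": 0, "z": -4, "twist": 0},
    {"x": 0, "y": 0, "z": -5, "twist": 0},
    {"x": -4, "y": 0, "z": -3, "twist": 0},
    {"x": -4, "y": 0, "z": 0, "twist": 0},
    {"x": -4, "y": 0, "z": 0, "twist": 0},
    {"x": 0, "y": 0, "z": 0, "twist": 0},
  ],
  grip=1,
)

```text
time: 12.7
eef_pos: [0.6243, 0.0437, 0.2514]
eef_rot: [180.0, 0.1, 93.6]
contact_force: [-0.8, 0.4, 0.2]
gripper_width: 0.0853
grasp_force: 0.0
```

Run:
```python
from h import *
s=manip.state();print(s["time"],s["eef_pos"],s["joint_positions"])
d=cams.get_image("side"); w=cams.get_image("wrist")
for n,d,p in(("side",d,(.613,.127,.055)),("wrist",w,(.613,.127,.1))):
    hsv=cv2.cvtColor(cv2.GaussianBlur(d["image"],(3,3),0),cv2.COLOR_RGB2HSV); u,v=map(int,proj(d,p)); print(n,u,v)
    for nm,m in(("sil",(hsv[...,1]<70)&(hsv[...,2]>70)),("dark",hsv[...,2]<50)):
        mm=np.zeros(m.shape,np.uint8); sl=(slice(max(0,v-50),v+50),slice(u-40,u+40)); mm[sl]=m[sl]
        k,l,st,c=cv2.connectedComponentsWithStats(mm)
        for i in np.argsort(-st[1:,4])[:3]+1: print(nm,st[i].tolist(),c[i].round(1).tolist(),np.round(onz(d,*c[i],.136 if nm=="dark" else .055),4).tolist())
```

```text
12.7 [0.62425998 0.04368067 0.25135456] [ 16.50086037  31.63142047 -35.80976432  89.27789953  19.85869996
  65.54068184 -19.95280416]
side 218 219
sil [207, 200, 22, 39, 684] [218.0, 219.2] [0.616, 0.1277, 0.055]
sil [178, 169, 18, 35, 558] [185.6, 186.3] [0.7684, 0.0973, 0.055]
dark [217, 169, 22, 7, 88] [226.7, 171.0] [0.6597, 0.0412, 0.136]
dark [212, 195, 9, 9, 64] [216.1, 199.0] [0.6113, 0.1313, 0.136]
wrist 248 101
sil [227, 74, 52, 55, 1672] [252.4, 101.0] [0.6172, 0.1293, 0.055]
dark [240, 88, 25, 27, 530] [252.1, 100.7] [0.6172, 0.1261, 0.136]
```

play_rows(
  moves=[
    {"x": 4.2, "y": -0.2, "z": 0, "twist": 0},
    {"x": 4.2, "y": -0.15, "z": 0, "twist": 0},
    {"x": 0, "y": 0, "z": 4, "twist": 0},
    {"x": 0, "y": 0, "z": 4, "twist": 0},
    {"x": 0, "y": 0, "z": 4, "twist": 0},
    {"x": 0, "y": 0, "z": 3, "twist": 0},
    {"x": 0, "y": 0, "z": 1.6, "twist": 0},
    {"x": 0, "y": 0, "z": 1.2, "twist": 0},
    {"x": 0, "y": 0, "z": 0, "twist": 0},
  ],
)

```text
time: 13.92
eef_pos: [0.6143, 0.1322, 0.0728]
eef_rot: [-180.0, -0.0, 94.0]
contact_force: [0.8, -0.4, 1.2]
gripper_width: 0.0855
grasp_force: 0.0
```

play_rows(
  moves=[
    {"x": 0, "y": 0, "z": 0, "twist": 0},
    {"x": 0, "y": 0, "z": 0, "twist": 0},
    {"x": 0, "y": 0, "z": 0, "twist": 0},
    {"x": 0, "y": 0, "z": 0, "twist": 0},
    {"x": 0, "y": 0, "z": 0, "twist": 0},
  ],
  grip=0,
  newtons=30,
)

```text
time: 14.55
eef_pos: [0.6156, 0.1321, 0.074]
eef_rot: [179.9, -0.0, 93.9]
contact_force: [0.8, 0.3, 6.5]
gripper_width: 0.0532
grasp_force: 31.4
```

play_rows(
  moves=[
    {"x": 0, "y": 0, "z": -1.5, "twist": 0},
    {"x": 0, "y": 0, "z": -4, "twist": 0},
    {"x": 0, "y": 0, "z": -4, "twist": 0},
    {"x": -3, "y": -1.0, "z": 0, "twist": 0},
    {"x": -4, "y": -1.4, "z": 0, "twist": 0},
    {"x": -4, "y": -1.4, "z": 0, "twist": 0},
    {"x": -4, "y": -1.4, "z": 0, "twist": 0},
    {"x": -2.6, "y": -0.9, "z": 0, "twist": 0},
    {"x": -1.2, "y": -0.4, "z": 0, "twist": 0},
    {"x": 0, "y": 0, "z": 0, "twist": 0},
  ],
)

```text
time: 15.8
eef_pos: [0.5623, -0.0606, 0.1679]
eef_rot: [-180.0, -0.0, 93.9]
contact_force: [-0.2, 0.1, -2.6]
gripper_width: 0.0536
grasp_force: 32.6
```

Run:
```python
from h import *
s=manip.state();print(s["time"],s["eef_pos"],s["contact_force"],s["torque"],s["gripper_width"])
d=cams.get_image("side"); e=np.array(s["eef_pos"])
hsv=cv2.cvtColor(cv2.GaussianBlur(d["image"],(3,3),0),cv2.COLOR_RGB2HSV)
m=((hsv[...,1]<70)&(hsv[...,2]>70)).astype(np.uint8); u,v=map(int,proj(d,e-[0,0,.03])); w=np.zeros_like(m); w[v-45:v+50,u-35:u+35]=1; m&=w
k,l,st,c=cv2.connectedComponentsWithStats(m)
for i in np.argsort(-st[1:,4])[:2]+1:
    r=cv2.minAreaRect(np.argwhere(l==i)[:,::-1].astype(np.float32)); print(st[i],c[i],r)
fz=e[2]-.074
b=[e[0],e[1]-.0045]
q=np.array([proj(d,[b[0]+.027*np.cos(t),b[1]+.027*np.sin(t),fz]) for t in np.linspace(0,6.28,60)]);print("pred foot",q.min(0),q.max(0),"bay",proj(d,[.5638,-.0646,fz]))
```

```text
15.8 [ 0.5623059  -0.06056502  0.16790004] [-0.19023064  0.13478284 -2.6166127 ] [ 0.02290505 -0.06413922  0.01841477] 0.05364466558446286
[272 142  20  42 659] [280.68285281 163.61456753] ((281.6669921875, 162.65945434570312), (18.851755142211914, 40.9613037109375), 2.4895529747009277)
[302 185  13  11  64] [307.859375 190.125   ] ((308.1764831542969, 189.79412841796875), (4.630461692810059, 14.920376777648926), 59.03623962402344)
pred foot [270.86646233 171.02770582] [290.89285929 184.74953128] bay (np.float64(280.3328741441744), np.float64(177.6203671431685))
```

play_rows(
  moves=[
    {"x": 0, "y": 0, "z": 2.5, "twist": 0},
    {"x": 0, "y": 0, "z": 2.5, "twist": 0},
    {"x": 0, "y": 0, "z": 1.8, "twist": 0},
    {"x": 0, "y": 0, "z": 0.8, "twist": 0},
    {"x": 0, "y": 0, "z": 0.3, "twist": 0},
    {"x": 0, "y": 0, "z": 0, "twist": 0},
  ],
)

```text
time: 16.6
eef_pos: [0.563, -0.0602, 0.0892]
eef_rot: [180.0, 0.0, 94.0]
contact_force: [-0.3, 0.7, -3.4]
gripper_width: 0.0533
grasp_force: 32.6
```

play_rows(
  moves=[
    {"x": 0, "y": 0, "z": 0.15, "twist": 0},
    {"x": 0, "y": 0, "z": 0.1, "twist": 0},
    {"x": 0, "y": 0, "z": 0, "twist": 0},
  ],
)

```text
time: 16.98
eef_pos: [0.5626, -0.0604, 0.0864]
eef_rot: [180.0, 0.0, 93.9]
contact_force: [0.2, 0.4, -2.5]
gripper_width: 0.0533
grasp_force: 32.6
```

play_rows(
  moves=[
    {"x": 0, "y": 0, "z": 0.1, "twist": 0},
    {"x": 0, "y": 0, "z": 0.1, "twist": 0},
    {"x": 0, "y": 0, "z": 0, "twist": 0},
  ],
)

```text
time: 17.35
eef_pos: [0.5633, -0.0602, 0.0856]
eef_rot: [179.9, 0.0, 94.0]
contact_force: [-1.6, -0.2, 9.0]
gripper_width: 0.0529
grasp_force: 31.8
```

Touchdown, with 9 N of support. I release, rise, and check.

play_rows(
  moves=[
    {"x": 0, "y": 0, "z": 0, "twist": 0},
    {"x": 0, "y": 0, "z": 0, "twist": 0},
    {"x": 0, "y": 0, "z": 0, "twist": 0},
    {"x": 0, "y": 0, "z": 0, "twist": 0},
  ],
  grip=1,
)

```text
time: 17.85
eef_pos: [0.5625, -0.0603, 0.0842]
eef_rot: [-180.0, -0.0, 94.0]
contact_force: [0.0, -0.2, -0.3]
gripper_width: 0.0853
grasp_force: 0.0
```

play_rows(
  moves=[
    {"x": 0, "y": 0, "z": -2, "twist": 0},
    {"x": 0, "y": 0, "z": -4, "twist": 0},
    {"x": 0, "y": 0, "z": -5, "twist": 0},
    {"x": 0, "y": 0, "z": -4, "twist": 0},
    {"x": -4, "y": -2, "z": 0, "twist": 0},
    {"x": -5, "y": -2.5, "z": 0, "twist": 0},
    {"x": -5, "y": -2.5, "z": 0, "twist": 0},
    {"x": -3, "y": -1.5, "z": 0, "twist": 0},
    {"x": 0, "y": 0, "z": 0, "twist": 0},
  ],
)

```text
time: 18.98
eef_pos: [0.4882, -0.239, 0.2353]
eef_rot: [-180.0, 0.1, 93.6]
contact_force: [0.6, 1.2, -0.5]
gripper_width: 0.0853
grasp_force: 0.0
```

```bash
cat > k.py <<'E'
from h import *
s=manip.state();print(s["time"],s["eef_pos"],s["eef_rot"],s["joint_positions"])
for n in("side","wrist","top"):
    d=cams.get_image(n); hsv=cv2.cvtColor(cv2.GaussianBlur(d["image"],(3,3),0),cv2.COLOR_RGB2HSV); u,v=map(int,proj(d,(.5638,-.0646,.1))); print(n,u,v)
    for nm,m in(("sil",(hsv[...,1]<70)&(hsv[...,2]>70)),("dark",hsv[...,2]<50)):
        mm=np.zeros(m.shape,np.uint8); sl=(slice(max(0,v-40),max(0,v+40)),slice(max(0,u-35),u+35)); mm[sl]=m[sl]
        k,l,st,c=cv2.connectedComponentsWithStats(mm)
        for i in np.argsort(-st[1:,4])[:2]+1: print(nm,st[i].tolist(),c[i].round(1).tolist(),np.round(onz(d,*c[i],.146 if nm=="dark" else .09),4).tolist())
    for z,r in((.012,.027),(.120,.027),(.148,.013)):
        q=np.array([proj(d,[.5635+r*np.cos(t),-.0646+r*np.sin(t),z]) for t in np.linspace(0,6.28,60)]);print("   pred",z,q.min(0).round(),q.max(0).round())
E
python3 k.py
```

```text
18.975 [ 0.4881531  -0.23904822  0.23533729] [-1.79999437e+02  1.00477888e-01  9.36384403e+01] [ 48.88246101  24.02082348 -35.38445259 102.64170975  16.17936459
  58.39857109  10.91099165]
side 280 175
sil [271, 166, 20, 38, 588] [280.6, 183.4] [0.552, -0.0505, 0.09]
sil [302, 184, 13, 12, 66] [308.2, 189.8] [0.4813, -0.078, 0.09]
dark [245, 137, 15, 30, 300] [250.7, 152.5] [0.6527, -0.0465, 0.146]
dark [278, 161, 8, 8, 53] [281.3, 164.4] [0.5601, -0.0607, 0.146]
   pred 0.012 [270. 192.] [289. 206.]
   pred 0.12 [271. 164.] [291. 177.]
   pred 0.148 [276. 159.] [286. 166.]
wrist 351 -2
sil [327, 0, 59, 28, 1248] [356.6, 11.2] [0.5734, -0.0712, 0.09]
dark [359, 28, 6, 5, 20] [361.7, 29.8] [0.5619, -0.1021, 0.146]
dark [354, 32, 2, 1, 2] [354.5, 32.0] [0.5567, -0.1039, 0.146]
   pred 0.012 [303.   2.] [348.  53.]
   pred 0.12 [326. -52.] [393.  25.]
   pred 0.148 [356. -52.] [393.  -9.]
top 283 195
sil [273, 183, 24, 23, 345] [283.6, 194.9] [0.5671, -0.0654, 0.09]
sil [295, 219, 23, 9, 121] [306.3, 222.8] [0.4985, -0.1163, 0.09]
dark [281, 187, 10, 10, 83] [285.4, 191.5] [0.5648, -0.0666, 0.146]
dark [307, 219, 1, 1, 1] [307.0, 219.0] [0.5011, -0.1119, 0.146]
   pred 0.012 [272. 191.] [292. 212.]
   pred 0.12 [272. 183.] [296. 206.]
   pred 0.148 [279. 186.] [290. 198.]
```

The can stands upright near the bay centre: cap at (0.565,-0.066) in the top view and the side silhouette as predicted. Next is the bolt. I turn the tool to yaw -10° and grip the handle.

play_rows(
  moves=[
    {"x": 0, "y": 0, "z": 0, "twist": 0.18},
    {"x": 0, "y": 0, "z": 0, "twist": 0.18},
    {"x": 0, "y": 0, "z": 0, "twist": 0.18},
    {"x": 0, "y": 0, "z": 0, "twist": 0.18},
    {"x": 0, "y": 0, "z": 0, "twist": 0.18},
    {"x": 0, "y": 0, "z": 0, "twist": 0.18},
    {"x": 0, "y": 0, "z": 0, "twist": 0.18},
    {"x": 0, "y": 0, "z": 0, "twist": 0.18},
    {"x": 0, "y": 0, "z": 0, "twist": 0.18},
    {"x": 0, "y": 0, "z": 0, "twist": 0.18},
  ],
)

```text
time: 20.38
eef_pos: [0.4904, -0.2336, 0.2346]
eef_rot: [-180.0, -0.0, -9.3]
contact_force: [0.4, -0.9, 0.2]
gripper_width: 0.0854
grasp_force: 0.0
```

play_rows(
  moves=[
    {"x": -0.7, "y": 2.0, "z": 0, "twist": 0},
    {"x": 0, "y": 0, "z": 0, "twist": 0},
    {"x": 0, "y": 0, "z": 0, "twist": 0},
  ],
)

```text
time: 20.75
eef_pos: [0.4802, -0.2528, 0.2345]
eef_rot: [-180.0, -0.0, -9.1]
contact_force: [0.1, 0.3, -0.2]
gripper_width: 0.0857
grasp_force: 0.0
```

Run:
```python
from h import *
s=manip.state();print(s["time"],s["eef_pos"],s["eef_rot"],s["joint_positions"])
d=cams.get_image("wrist"); hsv=cv2.cvtColor(cv2.GaussianBlur(d["image"],(3,3),0),cv2.COLOR_RGB2HSV)
u,v=map(int,proj(d,(.477,-.258,.1))); print(u,v)
m=((hsv[...,1]<60)&(hsv[...,2]>80)).astype(np.uint8); w=np.zeros_like(m); w[v-30:v+30,u-40:u+40]=1; m&=w
k,l,st,c=cv2.connectedComponentsWithStats(m)
for i in np.argsort(-st[1:,4])[:3]+1: print(st[i].tolist(),c[i].round(1),onz(d,*c[i],.1).round(4))
```

```text
20.75 [ 0.48017651 -0.25280569  0.23447204] [-1.79952774e+02 -2.55658887e-02 -9.05866115e+00] [ 34.37335527  20.81995212 -14.21900479 103.72528224   5.97078024
  56.16920374 -81.34121398]
258 183
[218, 168, 49, 22, 475] [243.2 176.1] [ 0.487  -0.2435  0.1   ]
```

play_rows(
  moves=[
    {"x": -0.2, "y": 0.5, "z": 0, "twist": 0.015},
    {"x": 0, "y": 0, "z": 4, "twist": 0},
    {"x": 0, "y": 0, "z": 4, "twist": 0},
    {"x": 0, "y": 0, "z": 4, "twist": 0},
    {"x": 0, "y": 0, "z": 3, "twist": 0},
    {"x": 0, "y": 0, "z": 1.6, "twist": 0},
    {"x": 0, "y": 0, "z": 0, "twist": 0},
  ],
)

```text
time: 21.68
eef_pos: [0.4762, -0.2587, 0.0677]
eef_rot: [-180.0, 0.1, -10.0]
contact_force: [0.2, -1.2, 0.4]
gripper_width: 0.0855
grasp_force: 0.0
```

play_rows(
  moves=[
    {"x": 0, "y": 0, "z": 0, "twist": 0},
    {"x": 0, "y": 0, "z": 0, "twist": 0},
    {"x": 0, "y": 0, "z": 0, "twist": 0},
    {"x": 0, "y": 0, "z": 0, "twist": 0},
    {"x": 0, "y": 0, "z": 0, "twist": 0},
    {"x": 0, "y": 0, "z": 0, "twist": 0},
    {"x": 0, "y": 0, "z": 0, "twist": 0},
  ],
  grip=0,
  newtons=40,
)

```text
time: 22.55
eef_pos: [0.4768, -0.2591, 0.0688]
eef_rot: [180.0, -0.0, -10.0]
contact_force: [-1.4, 0.8, 5.3]
gripper_width: 0.0146
grasp_force: 38.9
```

play_rows(
  moves=[
    {"x": 0, "y": -1, "z": 0, "twist": 0},
    {"x": 0, "y": -1.5, "z": 0, "twist": 0},
    {"x": 0, "y": -1.5, "z": 0, "twist": 0},
    {"x": 0, "y": -1.5, "z": 0, "twist": 0},
    {"x": 0, "y": -1.5, "z": 0, "twist": 0},
    {"x": 0, "y": -1.5, "z": 0, "twist": 0},
    {"x": 0, "y": -1, "z": 0, "twist": 0},
    {"x": 0, "y": -0.3, "z": 0, "twist": 0},
    {"x": 0, "y": 0, "z": 0, "twist": 0},
  ],
)

```text
time: 23.68
eef_pos: [0.4948, -0.1614, 0.0688]
eef_rot: [-180.0, -0.1, -10.0]
contact_force: [0.8, 1.0, 5.7]
gripper_width: 0.0148
grasp_force: 39.2
```

play_rows(
  moves=[
    {"x": 0, "y": -0.2, "z": 0, "twist": 0},
    {"x": 0, "y": -0.2, "z": 0, "twist": 0},
    {"x": 0, "y": -0.2, "z": 0, "twist": 0},
    {"x": 0, "y": 0, "z": 0, "twist": 0},
  ],
)

```text
time: 24.18
eef_pos: [0.4958, -0.1562, 0.0688]
eef_rot: [-180.0, -0.1, -10.0]
contact_force: [2.1, -0.6, 5.4]
gripper_width: 0.0149
grasp_force: 39.1
```

play_rows(
  moves=[
    {"x": 0, "y": -0.15, "z": 0, "twist": 0},
    {"x": 0, "y": -0.15, "z": 0, "twist": 0},
    {"x": 0, "y": 0, "z": 0, "twist": 0},
  ],
)

```text
time: 24.55
eef_pos: [0.4962, -0.1541, 0.0688]
eef_rot: [180.0, -0.1, -10.0]
contact_force: [0.6, -3.8, 5.4]
gripper_width: 0.0147
grasp_force: 39.2
```

play_rows(
  moves=[
    {"x": 0, "y": -0.15, "z": 0, "twist": 0},
    {"x": 0, "y": -0.15, "z": 0, "twist": 0},
    {"x": 0, "y": 0, "z": 0, "twist": 0},
  ],
)

```text
time: 24.92
eef_pos: [0.4962, -0.154, 0.0688]
eef_rot: [179.8, -0.1, -10.2]
contact_force: [1.6, -11.1, 4.7]
gripper_width: 0.0152
grasp_force: 39.3
```

play_rows(
  moves=[
    {"x": 0, "y": -0.15, "z": 0, "twist": 0},
    {"x": 0, "y": 0, "z": 0, "twist": 0},
    {"x": 0, "y": 0, "z": 0, "twist": 0},
  ],
)

```text
time: 25.3
eef_pos: [0.4962, -0.154, 0.0687]
eef_rot: [179.7, -0.1, -10.2]
contact_force: [0.4, -13.7, 4.8]
gripper_width: 0.0149
grasp_force: 39.4
```

The bolt is against its stop: 13.7 N and no further motion, at the computed home position. I release, rise and verify.

play_rows(
  moves=[
    {"x": 0, "y": 0, "z": 0, "twist": 0},
    {"x": 0, "y": 0, "z": 0, "twist": 0},
    {"x": 0, "y": 0, "z": 0, "twist": 0},
    {"x": 0, "y": 0, "z": 0, "twist": 0},
    {"x": 0, "y": 0, "z": 0, "twist": 0},
  ],
  grip=1,
)

```text
time: 25.92
eef_pos: [0.496, -0.149, 0.0682]
eef_rot: [-180.0, 0.0, -10.0]
contact_force: [-0.3, -0.2, -0.5]
gripper_width: 0.0854
grasp_force: 0.0
```

play_rows(
  moves=[
    {"x": 0, "y": 0, "z": -2, "twist": 0},
    {"x": 0, "y": 0, "z": -4, "twist": 0},
    {"x": 0, "y": 0, "z": -5, "twist": 0},
    {"x": 0, "y": 0, "z": -4, "twist": 0},
    {"x": 0, "y": 4, "z": 0, "twist": 0},
    {"x": 0, "y": 5, "z": 0, "twist": 0},
    {"x": 0, "y": 5, "z": 0, "twist": 0},
    {"x": 0, "y": 4, "z": 0, "twist": 0},
    {"x": 0, "y": 0, "z": 0, "twist": 0},
    {"x": 0, "y": 0, "z": 0, "twist": 0},
  ],
)

```text
time: 27.18
eef_pos: [0.4649, -0.3254, 0.2181]
eef_rot: [-179.9, 0.0, -10.0]
contact_force: [0.6, -0.3, 0.4]
gripper_width: 0.0857
grasp_force: 0.0
```

```bash
python3 k.py
python3 - <<'E'
from h import *
for n in("top","side"):
    d=cams.get_image(n); hsv=cv2.cvtColor(cv2.GaussianBlur(d["image"],(3,3),0),cv2.COLOR_RGB2HSV)
    u,v=map(int,proj(d,(.4953,-.1541,.1))); m=((hsv[...,1]<60)&(hsv[...,2]>90)).astype(np.uint8); w=np.zeros_like(m); w[v-8:v+20,u-10:u+10]=1; m&=w
    k,l,st,c=cv2.connectedComponentsWithStats(m)
    print(n,(u,v),[(st[i].tolist(),c[i].round(1).tolist()) for i in range(1,k)])
    top=np.argwhere(m[v-8:v+8])[:,::-1].mean(0)+[0,v-8]; print("handle top est",onz(d,*top,.1).round(4))
E
```

```text
27.175 [ 0.46487024 -0.32542219  0.21810317] [-1.79946344e+02  1.31074741e-02 -9.99663810e+00] [ 38.14458921  23.97721666  -9.94811728 101.2066126    4.84412382
  55.26286245 -73.72353945]
side 280 175
sil [271, 165, 44, 45, 768] [284.5, 186.4] [0.5369, -0.0479, 0.09]
dark [245, 137, 15, 30, 302] [250.7, 152.5] [0.6526, -0.0465, 0.146]
dark [278, 161, 8, 8, 56] [281.4, 164.4] [0.56, -0.0609, 0.146]
   pred 0.012 [270. 192.] [289. 206.]
   pred 0.12 [271. 164.] [291. 177.]
   pred 0.148 [276. 159.] [286. 166.]
wrist -40 130
sil [0, 166, 94, 4, 187] [47.1, 168.4] [0.515, -0.1239, 0.09]
sil [156, 165, 78, 2, 92] [191.0, 165.8] [0.4927, -0.2667, 0.09]
dark [66, 117, 12, 39, 196] [71.8, 138.1] [0.5376, -0.1954, 0.146]
dark [62, 90, 8, 26, 108] [65.6, 102.0] [0.5638, -0.2, 0.146]
   pred 0.012 [ 10. 104.] [ 55. 148.]
   pred 0.12 [-98.  99.] [-32. 163.]
   pred 0.148 [-123.  117.] [-87. 151.]
top 283 195
sil [273, 183, 24, 23, 320] [283.8, 194.7] [0.5677, -0.0659, 0.09]
sil [259, 214, 59, 13, 275] [288.8, 220.1] [0.5059, -0.0752, 0.09]
dark [281, 187, 10, 10, 85] [285.4, 191.5] [0.5646, -0.0667, 0.146]
dark [311, 220, 7, 2, 8] [314.4, 220.1] [0.4981, -0.1281, 0.146]
   pred 0.012 [272. 191.] [292. 212.]
   pred 0.12 [272. 183.] [296. 206.]
   pred 0.148 [279. 186.] [290. 198.]
top (323, 223) [([320, 220, 6, 6, 30], [322.8, 222.5]), ([313, 223, 4, 3, 11], [314.4, 224.1])]
handle top est [ 0.4961 -0.1484  0.1   ]
side (320, 169) [([319, 169, 4, 4, 13], [320.4, 170.4]), ([310, 184, 9, 5, 27], [314.1, 186.1])]
handle top est [ 0.4937 -0.152   0.1   ]
```

```bash
python3 -c "
from bench import close_job
print(close_job())"
```

```text
the job is handed in; nothing more can be done
None
```

The can stands upright, cap up, on the bay floor; the bolt is fully home against its stop and the job was handed in at about 27 s; I never commanded contact with the bystanders or the turquoise can, but I did not re-measure them afterwards.

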